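Lock the banding wheel under the blue bowl

TASK

The blue bowl is about to be decorated: lock the banding wheel it stands on by pressing the red brake lever of that wheel down until it snaps over and stays down by itself, then let go. Do not shift the bowl, and leave the brake lever of the other wheel, the one with the terracotta vase, up.

Things in the scene. Friction and masses are not known exactly. Their poses are not given: they have to be found in the camera images.
- brake (a joint): Lever of the wheel under the blue bowl, rad: 0 = up, grows as it is pressed down, 0.34 = bottom stop. Steel, ends in a red press pad; it sticks out from the fixed wheel roughly towards the robot. A spring resists with about 8 N at the pad at first, fading on the way; from about 0.22 rad (pad 27 mm down) a detent pulls it to the stop and holds it (5 N to lift). Let go earlier, it springs up.
- brake_pad (a point): Centre of the upper face of the red press pad (50 mm along the lever, 44 mm wide, 12 mm thick) of brake, 103 mm above the table with the lever up, about 61 mm at the stop, nearly straight below. 125 mm from the hinge, 210 mm from the wheel's axis; its x axis points level (at lever 0) to the wheel's axis. Nothing stands above it. Wheel head: 180 mm across, top at 110 mm.
- bowl: Loose blue ceramic bowl, 136 mm across the rim, 65 mm high, about 0.35 kg, standing on the head of the wheel to be locked. Origin: centre of its underside, 110 mm above the table; z up.
- brake2 (a joint): The same kind of brake lever on the other, identical wheel, which carries a tall terracotta vase: 0 = up, 0.34 = locked. To be left up.
Not all that is in view belongs to the job. There is more than one size of the bowl; the one meant has the size given above.

How it is judged:
At the end, for the whole second after the job is handed in: The brake lever of the bowl's wheel stays down by itself (over 0.29 rad), the other wheel's lever is up (under 0.08 rad), and the bowl stands at rest on its wheel, within 20 mm of where it was and upright to 10 degrees (value of joint brake above 0.29 rad and value of joint brake2 below 0.08 rad and distance of bowl from where it was at the start of the episode below 0.02 m and angle between bowl's own z axis and vertical below 0.17 rad and linear speed of bowl below 0.02 m/s); the robot touches nothing.
It fails at once if the other wheel's brake lever is pressed down (over 0.15 rad) (value of joint brake2 above 0.15 rad).
It fails at once if the bowl is shifted by more than 30 mm (distance of bowl from where it was at the start of the episode above 0.03 m).
It also fails if it takes over 27 s, if anything falls off the work surface, if the arm or the gripper's body presses on something with over 40 N, if the wrist force passes 120 N, or if a joint passes its speed limit or range.

ROBOT

A 6-joint arm with a two-finger parallel gripper is mounted at the origin on the work surface. World frame = base frame: x ahead of the robot, y to its left, z up, the work surface at z = 0. Lengths are in m, angles in rad, forces in N, time in s.
With the tool pointing down it reaches from about 0.25 to 0.775 m from the base axis. Payload 8.9 kg.
Tool frame: the origin (TCP) lies midway between the tips of the shut fingers; the grasp point (between the pads) lies 19 mm behind it; z points along the fingers, y is the direction in which the jaws open and shut (so a half turn about z gives the same grasp; the last joint's range is limited). The gripper opens to 85 mm and grips with 20 to 120 N. Pads are 22 mm wide; open, the fingers measure 114 mm over their backs; the gripper's body (76 mm by 85 mm) begins 54 mm behind the grasp point. The pads swing forward as they close: fully open they stand 13 mm farther back than shut.
Start: joints at [1.18, 0.291, -0.153, 1.127, 0, 1.431], TCP at [0.131, 0.508, 0.231] pointing down, gripper open.
Joint ranges: [-2.52, 2.52], [-0.91, 1.74], [-1.3, 1.37], [-1.96, 2.02], [-1.52, 1.47], [-3.14, 3.14]. Speed limits (rad/s): [2.22, 2.22, 2.79, 3.14, 3.14, 3.14].

INTERFACE

Orientations are given as a 3x3 rotation matrix whose columns are the frame's x, y, z axes.
In Python, from plant import env gives the robot as it stands.
- The arm moves only by the tool move_arm, never from a script. Its argument "deltas" is a list of rows, each a list of 3 entries, a list of its own where there are three numbers: the shift along the tool's x, y, z in mm, then the turn about the tool's z in degrees, then the opening in per cent of the stroke, from 0 (shut) to 100 (fully open). In form: [[[dx, dy, dz], yaw, grip], ...]. A call has exactly 8 rows; each row is the pose to reach, as a shift and turn from the pose commanded when the call began, along the tool's axes at that moment; what a row does not reach only later rows make up. A row lasts 1/10 s, in which the tool goes at most 50 mm and 8.59 degrees, less where a joint would pass 70% of its speed; a pose out of reach is approached as far as the arm can. A call with a gripper value outside its range is refused whole. The fingers move at their own pace and stop on an object; "squeeze" is the grip in N (left out, the last holds). Time passes only in rows, so rows that repeat a pose let the fingers close, or fill a call up. It gives the time, the measured TCP pose, the force and the opening at its end, in the units of the state.
- env.read_state(): the state, without advancing time (a new reading comes with each control period).
- env.snapshot(name): name is "scene" or "top" or "wrist"; returns a dict with "frame" (384x512x3 uint8, blue, green, red), "depth" (384x512 float32, m along the optical axis (not along the pixel's ray), 0 where there is no reading), "K" (3x3 intrinsics, pixels), "world_from_camera" (4x4, takes a point from camera to world coordinates). Camera axes: x right, y up, looking along -z (the intrinsics and any distortion apply to the point x, -y, -z); pixel columns grow to the right and rows downward; lengths in m; the calibration is good to about 2 mm. A picture is of the moment at which its call begins.
- env.hand_in(): hands the job in, once; it reports no verdict.
The state is a dict: "t": time; "joint_positions": joint angles; "joint_velocities": joint speeds; "joint_torque": joint torques, N m; "tool_pos": TCP position; "tcp_rot": TCP orientation; "ft_force": force on the tool from outside, world axes, zero at the start; "wrist_torque": the same for the moment, N m; "opening": finger opening in m.
Only numpy, scipy, OpenCV 4.12 (cv2) and the standard library are available. Lean on these libraries where they do the work, as an engineer would, in place of code of your own. Each camera call takes 0.05 s, during which the arm holds its last target.

## Working session

There is one attempt and no reset: what is moved stays moved. The work goes in short steps, Python scripts to look and compute and a tool call to move; the robot and the scene stay as the last step left them, time stands still between calls to the robot, and variables do not carry over. Pictures are saved under pics/ and viewed, and the job is handed in when it is done.

Besides the shell and the picture viewer there is one more tool, called by a JSON object that holds its "api" and its "payload". move_arm: Moves the arm, as the interface text tells. Its arguments: {"type":"object","properties":{"deltas":{"type":"array"},"squeeze":{"type":"number"}},"required":["deltas"]}

```bash
mkdir -p pics; cat > h.py <<'E'
import numpy as np,cv2,pickle
from plant import env
def snap(n,f):
    s=env.snapshot(n); pickle.dump(s,open(f'pics/{f}.pkl','wb')); cv2.imwrite(f'pics/{f}.png',s['frame']); return s
def load(f): return pickle.load(open(f'pics/{f}.pkl','rb'))
def P(s,u,v):
    d=s['depth'][v,u];K=s['K'];x=(u-K[0,2])/K[0,0]*d;y=(v-K[1,2])/K[1,1]*d
    return (s['world_from_camera']@np.array([x,-y,-d,1]))[:3]
E
python3 - <<'E'
from h import *
snap('top','top1');snap('scene','sc1')
s=env.read_state();print(s['t'],s['tool_pos'],s['tcp_rot'],s['ft_force'],s['opening'])
E
```

```text
0.1 [0.13064099 0.50807437 0.23078108] [[-9.68460124e-01  2.49168152e-01 -4.69402470e-04]
 [ 2.49168527e-01  9.68459527e-01 -1.09098634e-03]
 [ 1.82758243e-04 -1.17353709e-03 -9.99999295e-01]] [ 0.43796589  0.23585019 -0.37733645] 0.08539834387219847
```

View pics/top1.png

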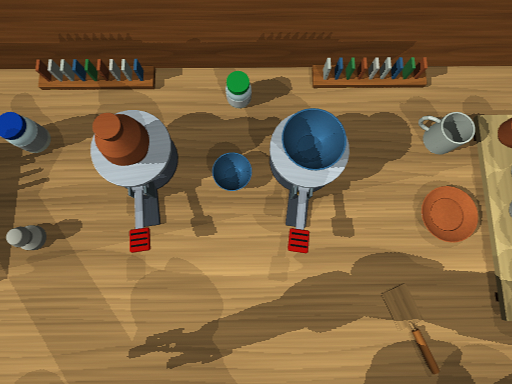

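View pics/sc1.png

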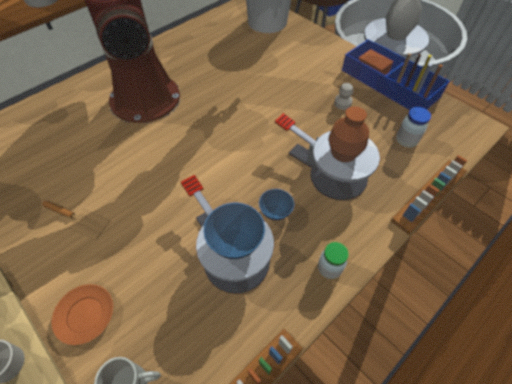

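The top view shows the big blue bowl on the right-hand wheel, with its red pad at about (299,240). The vase wheel's pad is at about (140,240), and a small decoy bowl sits at (231,171). The arm isn't in this view.

```bash
python3 - <<'E'
from h import *
s=load('top1'); f=s['frame'].astype(int)
m=(f[...,2]>150)&(f[...,1]<60)&(f[...,0]<60)
n,l,st,c=cv2.connectedComponentsWithStats(cv2.morphologyEx(m.astype('uint8'),cv2.MORPH_CLOSE,np.ones((5,5))))
for i in range(1,n):
    if st[i,4]<100: continue
    vs,us=np.where(l==i); p=np.array([P(s,u,v) for u,v in zip(us,vs)])
    print(st[i],c[i]); q=p[p[:,2]>.095]
    r=cv2.minAreaRect((q[:,:2]*1000).astype('float32')); print(np.median(q,0),r)
b=np.array([P(s,u,v) for u in range(262,360) for v in range(100,195)])
w=b[(b[:,2]>.167)&(b[:,2]<.185)]; print('rim',cv2.minEnclosingCircle((w[:,:2]*1000).astype('float32')),w[:,2].max())
w=b[(b[:,2]>.105)&(b[:,2]<.113)]; print('head',cv2.minEnclosingCircle((w[:,:2]*1000).astype('float32')))
for u,v in [(300,222),(302,205),(304,195),(140,222),(160,200)]: print(u,v,P(s,u,v))
im=cv2.resize(s['frame'][90:270,220:380],None,fx=4,fy=4,interpolation=2)[-600:];cv2.imwrite('pics/c1.png',im)
E
```

```text
[129 228  20  24 390] [138.41538462 239.70769231]
[0.48926586 0.19997887 0.10230498] ((490.2164306640625, 200.15371704101562), (46.182716369628906, 38.652671813964844), 7.015174388885498)
[288 229  21  24 410] [297.89512195 240.36585366]
[ 0.48510376 -0.1436822   0.1022999 ] ((483.754150390625, -103.57122802734375), (50.48091506958008, 128.24481201171875), 1.184984564781189)
rim ((690.3711547851562, -175.35105895996094), 68.08406829833984) 0.1779867249275071
head ((690.4749145507812, -176.73646545410156), 89.82125091552734)
300 222 [ 0.52505251 -0.15101359  0.09201692]
302 205 [ 0.56398615 -0.15808687  0.08419782]
304 195 [ 0.58666017 -0.16337005  0.0850517 ]
140 222 [0.52872395 0.20161169 0.09322138]
160 200 [ 0.59208528  0.18431336 -0.00161416]
```

View pics/c1.png

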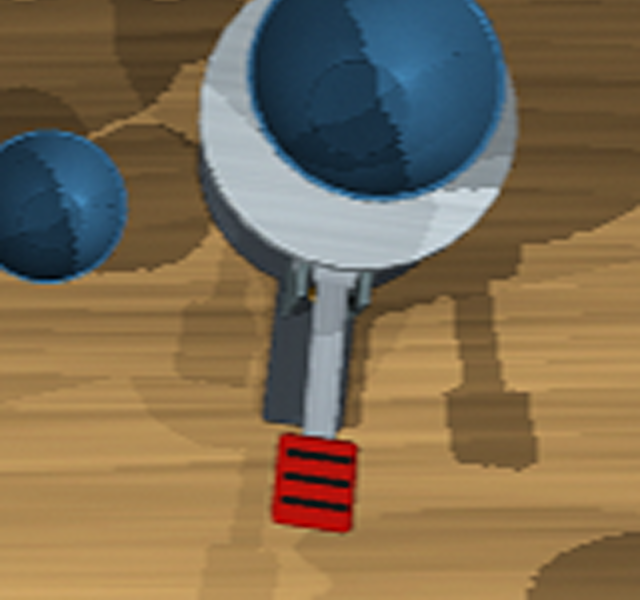

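The rim measures 136 mm across, so this is the right bowl. The pad is at (0.485, -0.144, 0.102) and lies 0.208 m from the axis (0.690, -0.176), which agrees with the figures given. I'll move over it with the fingers shut.

{"api": "move_arm", "payload": {"deltas": [[[-25,-27,0],0,0],[[-57,-61,0],0,0],[[-90,-97,0],0,0],[[-123,-132,0],0,0],[[-156,-168,0],0,0],[[-189,-203,0],0,0],[[-221,-238,0],0,0],[[-253,-272,0],0,0]]}}

```text
t: 0.9
tool_pos: [0.3083, 0.1802, 0.2313]
tcp_rot: [[-0.969, 0.249, 0.0], [0.249, 0.969, 0.0], [-0.0, 0.0, -1.0]]
ft_force: [2.7, 0.4, -0.0]
opening: 0.0
```

{"api": "move_arm", "payload": {"deltas": [[[-33,-35,0],0,0],[[-66,-71,0],0,0],[[-99,-106,0],0,0],[[-132,-142,0],0,0],[[-165,-177,5],0,0],[[-198,-213,20],0,0],[[-228,-245,35],0,0],[[-252,-271,50],0,0]]}}

```text
t: 1.7
tool_pos: [0.4854, -0.1458, 0.1804]
tcp_rot: [[-0.968, 0.25, 0.0], [0.25, 0.968, -0.0], [-0.0, -0.0, -1.0]]
ft_force: [-0.3, 1.0, 0.2]
opening: -0.0001
```

```bash
python3 - <<'E'
from h import *
s=env.read_state();print(s['t'],s['tool_pos'],s['tcp_rot'].round(3) if hasattr(s['tcp_rot'],'round') else s['tcp_rot'],s['ft_force'],s['opening'])
snap('top','top2');snap('wrist','w2')
E
```

```text
1.7 [ 0.48535079 -0.14581195  0.18038662] [[-0.968  0.25   0.   ]
 [ 0.25   0.968 -0.   ]
 [-0.    -0.    -1.   ]] [-0.25282954  0.95781682  0.17055021] -5.1025487532666615e-05
```

View pics/top2.png

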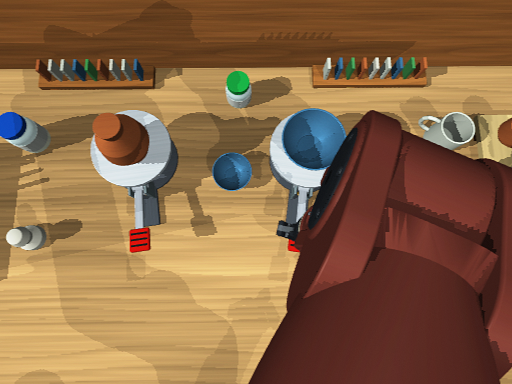

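View pics/w2.png

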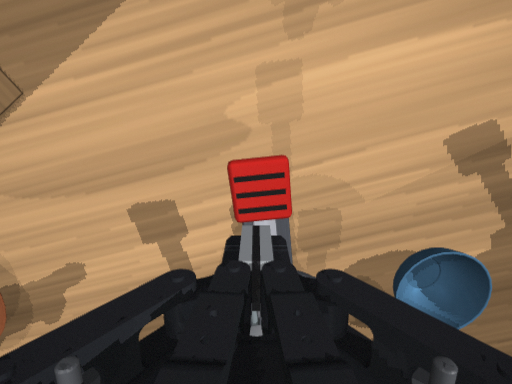

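In the wrist view the pad is at (260,188), with the shut fingers ahead of it. I'll check the pad position from this camera, and the arm's clearance to the bowl from the top depth.

```bash
python3 - <<'E'
from h import *
s=load('w2')
for u,v in [(260,188),(232,162),(287,158),(290,215),(236,220)]: print(P(s,u,v))
T=np.linalg.inv(s['world_from_camera']);K=s['K']
for z in (.103,.18):
  p=T@np.array([.4854,-.1458,z,1]);print(z,K[0,0]*p[0]/-p[2]+K[0,2],K[1,1]*p[1]/p[2]+K[1,2])
print(s['world_from_camera'][:3,3])
s=load('top2')
for u,v in [(355,130),(340,150),(320,190),(310,215),(288,230),(375,115),(330,170)]: print(u,v,P(s,u,v))
E
```

```text
[ 0.48210838 -0.14493505  0.10458349]
[ 0.45887755 -0.15930514  0.10384686]
[ 0.46597547 -0.12118288  0.10326313]
[ 0.51045461 -0.12863074  0.0979322 ]
[ 0.50378234 -0.16925669  0.09866819]
0.103 259.9472693267523 191.87940018427955
0.18 261.8041793538855 238.19790949699703
[ 0.41953661 -0.13155132  0.32109318]
355 130 [ 0.53603623 -0.10947088  0.64446772]
340 150 [ 0.52894936 -0.1046188   0.62319637]
320 190 [ 0.50366273 -0.09294313  0.6040158 ]
310 215 [ 0.48572081 -0.08590686  0.59660908]
288 230 [ 0.49532899 -0.10329174  0.28070699]
375 115 [ 0.53961297 -0.11712606  0.6607651 ]
330 170 [ 0.51652564 -0.09881534  0.61439261]
```

Both cameras agree on the pad centre, and the arm is well clear of the bowl. I'll press down now.

{"api": "move_arm", "payload": {"deltas": [[[0,0,25],0,0],[[0,0,50],0,0],[[0,0,65],0,0],[[0,0,74],0,0],[[0,0,80],0,0],[[0,0,86],0,0],[[0,0,92],0,0],[[0,0,96],0,0]]}}

```text
t: 2.6
tool_pos: [0.4845, -0.143, 0.0856]
tcp_rot: [[-0.969, 0.249, 0.0], [0.249, 0.969, -0.0], [-0.0, -0.0, -1.0]]
ft_force: [-1.4, 0.8, 2.5]
opening: -0.0002
```

{"api": "move_arm", "payload": {"deltas": [[[0,0,5],0,0],[[0,0,10],0,0],[[0,0,14],0,0],[[0,0,18],0,0],[[0,0,21],0,0],[[0,0,23],0,0],[[0,0,24],0,0],[[0,0,24],0,0]]}}

```text
t: 3.4
tool_pos: [0.4847, -0.1433, 0.0621]
tcp_rot: [[-0.968, 0.249, 0.0], [0.249, 0.968, -0.0], [-0.0, -0.0, -1.0]]
ft_force: [-2.8, 2.5, 11.1]
opening: -0.0
```

```bash
python3 - <<'E'
from h import *
snap('wrist','w3');snap('scene','sc3')
E
```

```text
(no output)
```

View pics/w3.png

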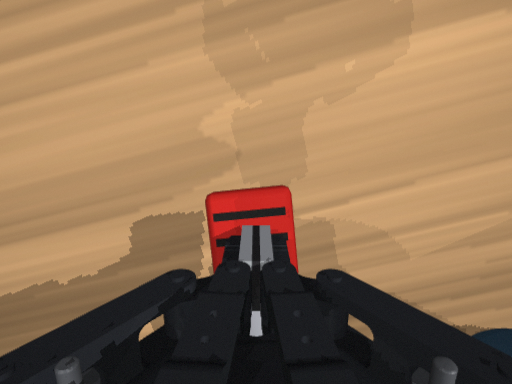

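View pics/sc3.png

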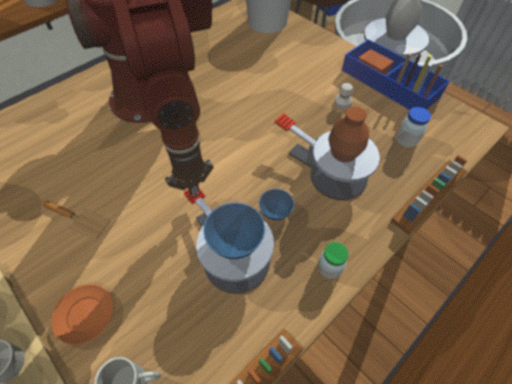

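The contact force has risen to 11 N at z = 0.062, so the lever is at its stop. I'll lift away and swing back to leave the top view clear.

{"api": "move_arm", "payload": {"deltas": [[[0,0,-3],0,0],[[0,0,-10],0,0],[[0,0,-30],0,0],[[0,0,-60],0,0],[[0,0,-100],0,0],[[10,10,-140],0,0],[[35,40,-165],0,0],[[65,70,-170],0,0]]}}

```text
t: 4.3
tool_pos: [0.4406, -0.0593, 0.2345]
tcp_rot: [[-0.968, 0.251, 0.005], [0.251, 0.968, -0.001], [-0.006, -0.0, -1.0]]
ft_force: [0.4, 0.9, 0.1]
opening: 0.0001
```

{"api": "move_arm", "payload": {"deltas": [[[30,32,0],0,0],[[62,66,0],0,0],[[94,101,0],0,0],[[126,135,0],0,0],[[155,165,0],0,0],[[175,185,0],0,0],[[180,190,0],0,0],[[180,190,0],0,0]]}}

```text
t: 5.1
tool_pos: [0.3118, 0.1702, 0.2317]
tcp_rot: [[-0.969, 0.247, 0.001], [0.247, 0.969, 0.0], [-0.001, 0.0, -1.0]]
ft_force: [-0.2, 0.2, -1.3]
opening: 0.0004
```

```bash
python3 - <<'E'
from h import *
s=snap('top','top4')
f=s['frame'].astype(int)
m=(f[...,2]>150)&(f[...,1]<60)&(f[...,0]<60)
n,l,st,c=cv2.connectedComponentsWithStats(cv2.morphologyEx(m.astype('uint8'),cv2.MORPH_CLOSE,np.ones((5,5))))
for i in range(1,n):
    if st[i,4]<100: continue
    vs,us=np.where(l==i); p=np.array([P(s,u,v) for u,v in zip(us,vs)]); print(c[i],np.median(p,0))
b=np.array([P(s,u,v) for u in range(262,360) for v in range(100,195)])
w=b[(b[:,2]>.167)&(b[:,2]<.185)]; print('rim',cv2.minEnclosingCircle((w[:,:2]*1000).astype('float32')),w[:,2].max())
print(env.read_state()['ft_force'])
E
```

```text
[138.52987013 239.7974026 ] [0.48920746 0.19972517 0.10238009]
[295.47733333 241.48266667] [ 0.48452159 -0.14289849  0.05945908]
rim ((691.3563842773438, -175.1586456298828), 67.750244140625) 0.17682491479189655
[ 0.29755544 -0.23115419  0.06468787]
```

View pics/top4.png

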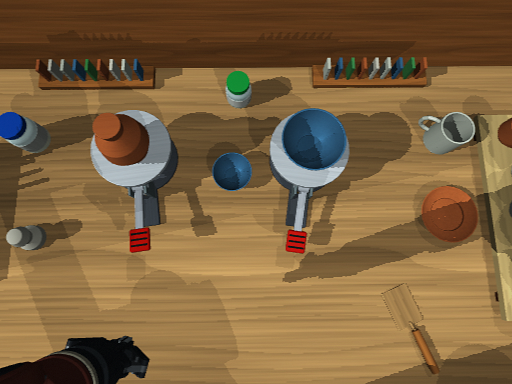

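The bowl's pad now stays at z = 0.0595 with nothing touching it. The vase pad is still at 0.102, and the bowl has moved no more than about 1 mm, which is within the measurement error.

```bash
python3 -c "
from plant import env
print(env.hand_in())"
```

```text
the job is handed in; nothing more can be done
None
```

The brake of the blue bowl's wheel is locked, and the job was handed in at about 5 s of the 27 s allowed. I pressed the red pad straight down with the shut fingers until it reached its stop, with about 11 N of contact force, then lifted off and moved the arm clear.

The last checks came from the top camera with the arm away:
- **Bowl's brake lever:** the pad stays down by itself at 59.5 mm (about 61 mm expected at the stop).
- **Vase wheel's lever:** still up, with its pad at 102 mm, the same as at the start.
- **Bowl:** the rim centre moved about 1 mm, which is within measurement error, and the rim height is unchanged to about 1 mm.
- **Robot:** the wrist force was near zero, and the arm was touching nothing.

No check failed or disagreed. The hand-in itself reports no verdict.

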